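# Cover a planter and hold a spring clip open round its price card

### The arm

A 6-joint arm with a two-finger parallel gripper is mounted at the origin on the work surface. World frame = base frame: x ahead of the robot, y to its left, z up, the work surface at z = 0. Lengths are in m, angles in rad, forces in N, time in s.
With the tool pointing down it reaches from about 0.35 to 0.775 m from the base axis. Payload 7.3 kg.
Tool frame: the origin (TCP) lies at the very end of the fingers, on their centre line; the grasp point (between the pads) lies 19 mm behind it (robot.hold_point_z is the distance from the TCP to the grasp point, in m); z points along the fingers, y is the direction in which the jaws open and shut (so a half turn about z gives the same grasp; the last joint's range is limited). The gripper opens to 92 mm and grips with 3 to 60 N. Pads are 19 mm wide; open, the fingers measure 130 mm over their backs; the gripper's body (75 mm by 190 mm) begins 47 mm behind the grasp point.
Start: joints at [-1.377, 0.342, 1.524, -0, 1.275, -0.146], TCP at [0.175, -0.495, 0.227] pointing down, gripper open.
Joint ranges: [-2.53, 2.53], [-0.77, 2.02], [0.04, 2.7], [-1, 4.14], [0.28, 2.66], [-3.11, 3.11]. Speed limits (rad/s): [2.57, 2.57, 3.14, 3.14, 3.14, 3.14].

### API

Orientations are given as [roll, pitch, yaw] about the fixed x, y, z axes, in that order (R = Rz(yaw) Ry(pitch) Rx(roll)).
In Python, from cell import monitor, viewer, robot gives the robot as it stands.
- The arm moves only by the tool move_arm, never from a script. Its argument "deltas" is a list of rows, each an object of numbers: "x", "y", "z": the shift along the tool's x, y, z in m; "wx", "wy", "wz": the turn, a rotation vector about the tool's x, y, z in degrees; "hand": the opening, from 0 (shut) to 1 (fully open). In form: [{"x": .., "y": .., "z": .., "wx": .., "wy": .., "wz": .., "hand": ..}, ...]. A call has 1 to 8 rows; each row is the pose to reach, as a shift and turn from the pose commanded when the call began, along the tool's axes at that moment; what a row does not reach only later rows make up. A row lasts 1/8 s, in which the tool goes at most 62.5 mm and 10.7 degrees, less where a joint would pass 70% of its speed; a pose out of reach is approached as far as the arm can. A call with a gripper value outside its range is refused whole. The fingers move at their own pace and stop on an object; "grip_force" is the grip in N (left out, the last holds). Time passes only in rows, so rows that repeat a pose let the fingers close. It gives the time, the measured TCP pose, the force and the opening at its end, in the units of the state.
- monitor.observe(): the state, without advancing time (a new reading comes with each control period).
- viewer.read_camera(name): name is "side" or "top"; returns the picture (420x560x3 uint8, red, green, blue); there is no depth.
- viewer.camera_params(name): a dict with "camera_matrix" (3x3 intrinsics, pixels), "R" (3x3) and "t" (3): a world point X has camera coordinates R X + t. Camera axes: x right, y down, z forward; pixel columns grow to the right and rows downward; lengths in m; the calibration is good to about 2 mm. A picture is of the moment at which its call begins. camera_params takes no time and is no camera call.
- robot.hand_in(): hands the job in, once; it reports no verdict.
The state is a dict: "time": time; "qpos": joint angles; "qvel": joint speeds; "joint_efforts": joint torques, N m; "tool_pos": TCP position; "tool_rot": TCP orientation; "contact_force": force on the tool from outside, world axes, zero at the start; "torque": the same for the moment, N m; "opening": finger opening in m.
Only numpy, scipy, OpenCV 4.12 (cv2) and the standard library are available. Lean on these libraries where they do the work, as an engineer would, in place of code of your own. Each camera call takes 0.05 s, during which the arm holds its last target. There are 200 camera calls.

### The job

Get the display planter ready for its price ticket: first set the loose wooden cover that carries the upright card onto the larger of the two ribbed planters so that it is fully seated and level on the rim, and let go of it. Then squeeze the spring clip by its two tails to free it from its stand, and hold it wide open, square and jaws down, astride the middle of the card's top edge, one jaw well clear of each face and the clip touching nothing but your fingers, so that a ticket can be slipped in. Finish while still holding the clip open there; leave the other pots and the tape roll where they are.

Things in the scene. Friction and masses are not known exactly. Their poses are not given: they have to be found in the camera images.
- pot_rim (a point): Centre of the mouth of the larger ribbed planter, rose-brown (loose, ceramic, about 0.9 kg), at rim height, 95 mm above the bench; z up. Outer radius at the rim 60 mm, wall 5 mm (inner radius 55 mm).
- cover_seat (a point): Centre of the underside of the cover's disc, the face that sits on the rim; 8 mm above the bench at the start. The cover is a wooden disc of radius 66 mm, 8 mm thick, with a round boss of radius 47 mm, 8 mm deep, beneath it that goes inside the planter's mouth. x is normal to the card on it, y runs along the card, z up. It may sit any way round on the planter.
- card_mid (a point): Place to grip the card to carry the cover: the card's middle plane, 54 mm above the cover_seat point and 28 mm below the card's top edge. The card is stiff board 8 mm thick (x) and 70 mm wide (y). Same axes as cover_seat.
- card_top (a point): Middle of the card's top edge, 82 mm above cover_seat; 62 mm of card show between it and the wooden foot. Same axes: x normal to the card, y along its edge.
- cover: The loose cover with its card (about 0.25 kg); origin at the centre of the boss's underside, 8 mm below cover_seat, same axes. At the start it stands on its boss on the bench. On the disc is a wooden foot 30 mm (x) by 80 mm (y), 12 mm high, from which the upright white card rises.
- rest: Clip stand, fixed: a dark wooden base 90 x 100 x 16 mm with an upright aluminium strip 8 mm thick (x), 70 mm wide (y), its top edge 70 mm above the bench. Origin at the underside's centre; x is normal to the strip.
- clip_mid (a point): Centre of the steel spring clip, on its hinge pin, 86 mm above the bench at the start, when it is clamped on the stand's strip, jaws down, tails up, jaw tips 22 mm below the strip's top edge. y is the hinge axis, along the strip; x is across the clip. Squeeze the tails together along x, gripped about 30 mm above the pin: some 4 N to start, 8 N at full opening.
- clip_jaw (a joint): Opening of the clip (rad): 0 as clamped on the 8 mm strip, -0.15 when empty and shut, 0.6 at the stop fully open; a spring pulls it shut.
- clip: The loose clip, 65 g, 78 mm tall; origin 38 mm below the pin, between the jaw tips. Tails: two plates 28 mm wide (y), leaning out 0.3 rad each, tops 38 mm above the pin and 37 mm apart over their outer faces. Squeezed to the stop the tails are parallel, 14 mm over their outer faces; each half has then turned 0.3 rad and the jaw tips stand 30 mm apart.
- tip_a (a point): Inner edge of the lower end of the front (-x) jaw, at mid-width. The jaws are plates 40 mm wide (y), 3 mm thick, reaching 38 mm below the pin, their inner faces 8 mm apart when clamped on the stand.
- tip_b (a point): Inner edge of the lower end of the rear (+x) jaw, at mid-width.
- pot_purple: Bystander: small purple ribbed pot, radius 45 mm, 75 mm high; origin at the underside's centre.
- pot_glazed: Bystander: dark blue straight-sided pot, radius 50 mm, 90 mm high; origin at the underside's centre.
- tape: Bystander: brown ring-shaped tape roll, radius 30 mm, 24 mm high, lying flat; origin at the underside's centre.
Things that resemble listed ones, but are neither listed nor needed, are in the scene too. Leave any green or red look-alike of the cover alone.

How it is judged:
On the way, in this order (a step that is already met when the one before it is completed fails the run):
1. the cover sits level on the planter's rim, let go, with the clip still on its stand (horizontal distance between cover_seat and pot_rim below 0.012 m and z of cover_seat in the frame of pot_rim between -0.004 and 0.004 m and angle between each of cover_seat, pot_rim's own z axis and vertical below 0.06 rad and contact force between the arm and cover below 0.1 N and linear speed of cover below 0.03 m/s and distance between clip_mid and rest below 0.1 m), for 0.2 s.
2. the clip is squeezed open and carried clear of its stand (distance between clip_mid and rest above 0.12 m and contact force between the fingers and clip above 2 N and value of joint clip_jaw above 0.2 rad), for 0.1 s.
At the end, for the whole second after the job is handed in: Cover untouched, seated within 12 mm of centre, 4 mm of height and 0.06 rad of level; clip held still, open past 0.3 rad, touching no cover, jaw tips either side of the card, 3 mm off its faces, 8 mm below its edge, pin above it, within 20 mm of mid-card and 0.3 rad of square (horizontal distance between cover_seat and pot_rim below 0.012 m and z of cover_seat in the frame of pot_rim between -0.004 and 0.004 m and angle between each of cover_seat, pot_rim's own z axis and vertical below 0.06 rad and value of joint clip_jaw above 0.3 rad and ((x of tip_a in the frame of card_top below -0.007 m and x of tip_b in the frame of card_top above 0.007 m) or (x of tip_a in the frame of card_top above 0.007 m and x of tip_b in the frame of card_top below -0.007 m)) and z of each of tip_a, tip_b in the frame of card_top below -0.008 m and y of clip_mid in the frame of card_top between -0.02 and 0.02 m and z of clip_mid in the frame of card_top above 0 m and angle between the y axis of clip_mid and the y axis of card_top, either way round below 0.3 rad and contact force between each of clip, the arm and cover below 0.3 N and contact force between the fingers and clip above 2 N and linear speed of clip below 0.03 m/s); the arm keeps its last pose, push and grip.
It fails at once if the small ribbed pot is pushed away by more than 30 mm (distance of pot_purple from where it was at the start of the episode above 0.03 m).
It fails at once if the dark pot is pushed away by more than 30 mm (distance of pot_glazed from where it was at the start of the episode above 0.03 m).
It fails at once if the tape roll is pushed away by more than 30 mm (distance of tape from where it was at the start of the episode above 0.03 m).
It also fails if it takes over 61 s, if anything falls off the work surface, if the arm or the gripper's body presses on something with over 40 N, if the wrist force passes 120 N, or if a joint passes its speed limit or range.

## Working session

There is one attempt and no reset: what is moved stays moved. The work goes in short steps, Python scripts to look and compute and a tool call to move; the robot and the scene stay as the last step left them, time stands still between calls to the robot, and variables do not carry over. Pictures are saved under pics/ and viewed, about 8 in all and at most 12, crops included, and the job is handed in when it is done.

Besides the shell and the picture viewer there is one more tool, called as name(argument=value, ...) on one line, values as JSON. move_arm: Moves the arm, as the interface text tells. Its arguments: {"type":"object","properties":{"deltas":{"type":"array","items":{"type":"object","properties":{"x":{"type":"number"},"y":{"type":"number"},"z":{"type":"number"},"wx":{"type":"number"},"wy":{"type":"number"},"wz":{"type":"number"},"hand":{"type":"number"}}}},"grip_force":{"type":"number"}},"required":["deltas"]}

```bash
ls; mkdir -p pics; python3 - <<'E'
from cell import monitor, viewer, robot
import cv2,numpy as np
print(monitor.observe(), robot.hold_point_z)
for n in("side","top"):
    im=viewer.read_camera(n); cv2.imwrite(f"pics/{n}0.png",im[:,:,::-1]); p=viewer.camera_params(n)
    R=np.array(p["R"]);print(n,p["camera_matrix"],R,-R.T@np.array(p["t"]))
E
```

```text
pics
{'time': 0.0, 'qpos': array([-1.37695729e+00,  3.42737759e-01,  1.52501309e+00, -2.01308624e-05,
        1.27540474e+00, -1.46000663e-01]), 'qvel': array([ 0.00086344, -0.00047741, -0.00031618,  0.00015619,  0.00058128,
        0.00111045]), 'joint_efforts': array([ 4.81965380e-04, -4.31234729e+01, -2.44219548e+01,  7.16570509e-02,
        5.58310084e-02, -1.18503563e-04]), 'tool_pos': array([ 0.17493667, -0.49456387,  0.22603854]), 'tool_rot': array([-3.14004355e+00, -2.08333945e-04,  3.39845413e-01]), 'contact_force': array([-0.53206929,  0.27362839, -0.16824487]), 'torque': array([ 0.06223944, -0.01855639,  0.02657354]), 'opening': 0.09172202194182869} 0.0188
side [[385.76326871   0.         272.44553392]
 [  0.         385.76326871 213.22713487]
 [  0.           0.           1.        ]] [[-0.72576533 -0.68774306 -0.01655828]
 [-0.47665109  0.52006719 -0.70875515]
 [ 0.49605285 -0.50649739 -0.70526021]] [0.15371586 0.58993453 0.75422879]
top [[516.90865208   0.         276.77455349]
 [  0.         516.90865208 208.93590593]
 [  0.           0.           1.        ]] [[ 0.0282222  -0.99960095 -0.00120339]
 [-0.98080409 -0.02745909 -0.19305268]
 [ 0.1929426   0.00662866 -0.98118765]] [0.3188065  0.09296757 1.53922315]
```

View pics/top0.png

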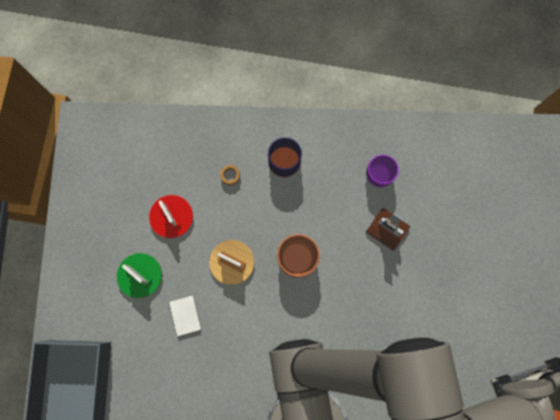

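View pics/side0.png

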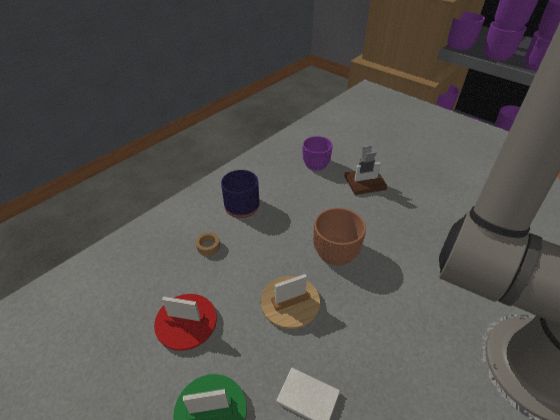

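Top view: cover at about (232,262), planter (298,255), clip stand (388,228). Next I measure these with masks and rays and view one montage of enlarged crops.

```bash
cat > h.py <<'E'
import cv2,numpy as np
from cell import monitor,viewer,robot
def cam(n):
    p=viewer.camera_params(n);return np.array(p["camera_matrix"]),np.array(p["R"]),np.array(p["t"])
def ray(n,px,z):
    K,R,t=cam(n);c=-R.T@t;px=np.atleast_2d(px).astype(float)
    d=(np.c_[px,np.ones(len(px))]@np.linalg.inv(K).T)@R
    return c+d*((z-c[2])/d[:,2])[:,None]
def proj(n,X):
    K,R,t=cam(n);u=(np.atleast_2d(X)@R.T+t)@K.T;return u[:,:2]/u[:,2:]
def circ(P):
    A=np.c_[2*P[:,:2],np.ones(len(P))];s=np.linalg.lstsq(A,(P[:,:2]**2).sum(1),rcond=None)[0]
    return s[:2],np.sqrt(s[2]+s[0]**2+s[1]**2)
def blob(im,f,c,w):
    hsv=cv2.cvtColor(im,cv2.COLOR_RGB2HSV);m=f(hsv.astype(int)).astype(np.uint8)
    k=np.zeros_like(m);k[c[1]-w:c[1]+w,c[0]-w:c[0]+w]=1
    m=cv2.morphologyEx(m*k,cv2.MORPH_OPEN,np.ones((2,2)))
    cs,_=cv2.findContours(m,0,cv2.CHAIN_APPROX_NONE);return max(cs,key=cv2.contourArea)[:,0]
E
python3 - <<'E'
from h import *
T=cv2.imread("pics/top0.png")[:,:,::-1].copy();S=cv2.imread("pics/side0.png")[:,:,::-1].copy()
orange=lambda h:(h[...,0]<25)&(h[...,1]>90)&(h[...,2]>90)
out=[]
for n,im,c,w,z,nm in(("top",T,(232,262),30,.016,"cover"),("side",S,(291,302),40,.016,"cover"),("top",T,(298,255),30,.095,"pot"),("side",S,(339,236),40,.095,"pot")):
    C=blob(im,orange,c,w)
    H=cv2.convexHull(C)[:,0]
    if nm=="pot" and n=="side":
        H=H[H[:,1]<225]
    P=ray(n,H+0.0,z);print(nm,n,circ(P),len(H))
def crop(im,c,w,s):
    return cv2.resize(im[c[1]-w:c[1]+w,c[0]-w:c[0]+w],(s,s),interpolation=cv2.INTER_CUBIC)
g=np.vstack([np.hstack([crop(T,(232,262),28,300),crop(T,(388,228),28,300)]),np.hstack([crop(S,(291,300),38,300),crop(S,(366,168),38,300)])])
cv2.imwrite("pics/crops.png",g[:,:,::-1])
E
```

```text
cover top (array([0.45309734, 0.22933747]), np.float64(0.0654868366434312)) 27
cover side (array([0.45347724, 0.23265184]), np.float64(0.06516639235210478)) 27
pot top (array([0.47001824, 0.03728946]), np.float64(0.05959310320268537)) 27
pot side (array([0.47060981, 0.04061646]), np.float64(0.05871346665198142)) 11
```

View pics/crops.png

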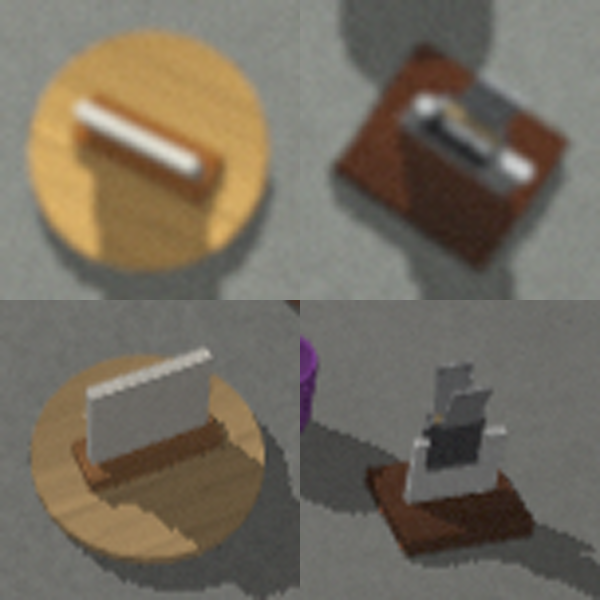

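Crops show the card's top edge running from crop (80,105) to (200,170) in top, the stand base quad (335,165),(480,265),(568,140),(425,45), and the strip's visible ends at (425,103),(520,170). I'll cast those rays now.

```bash
python3 - <<'E'
from h import *
T=cv2.imread("pics/top0.png")[:,:,::-1].copy();S=cv2.imread("pics/side0.png")[:,:,::-1].copy()
yaw=lambda P:np.degrees(np.arctan2(P[1,1]-P[0,1],P[1,0]-P[0,0]))
ct=lambda a:np.array(a)*56/300+[204,234]-.5
cs=lambda a:np.array(a)*76/300+[253,262]-.5
st=lambda a:(np.array(a)-[300,0])*56/300+[360,200]-.5
ss=lambda a:(np.array(a)-[300,300])*76/300+[328,130]-.5
csd=lambda a:(np.array(a)-[0,300])*76/300+[253,262]-.5
white=lambda h:(h[...,1]<40)&(h[...,2]>150)
C=blob(T,white,(232,262),20);r=cv2.minAreaRect(C);b=cv2.boxPoints(r);P=ray("top",b,.09)
print("card mask",P[:,:2].mean(0),r[1],[yaw(P[[0,1]]),yaw(P[[1,2]])],[np.linalg.norm(P[0]-P[1]),np.linalg.norm(P[1]-P[2])])
P=ray("top",ct([[82,107],[198,167]]),.09);print("card top",P,yaw(P),P.mean(0))
P=ray("side",csd([[88,388],[210,353]]),.09);print("card side",P,yaw(P))
q=ray("top",st([[335,165],[480,265],[568,140],[425,45]]),.016);print("base",q.mean(0),[(yaw(q[[i,(i+1)%4]]).round(1),np.linalg.norm(q[i]-q[(i+1)%4]).round(3)) for i in range(4)])
br=lambda h:(h[...,0]<15)&(h[...,1]>100)&(h[...,2]>30)&(h[...,2]<130)
C=blob(T,br,(388,228),26);r=cv2.minAreaRect(cv2.convexHull(C));q=ray("top",cv2.boxPoints(r),.012);print("base mask",q.mean(0),[(yaw(q[[i,(i+1)%4]]).round(1),np.linalg.norm(q[i]-q[(i+1)%4]).round(3)) for i in range(4)])
P=ray("top",st([[425,103],[518,168]]),.07);print("strip top",P,yaw(P))
P=ray("side",ss([[418,438],[502,430]]),.07);print("strip side",P,yaw(P))
E
```

```text
card mask [0.45238672 0.22855855] (23.702320098876953, 2.683281421661377) [np.float64(-23.934382893457936), np.float64(-114.75449904802588)] [np.float64(0.007480626905273139), np.float64(0.06691793305652463)]
card top [[0.47172072 0.26199225 0.09      ]
 [0.44204572 0.19984996 0.09      ]] -115.52601882203324 [0.45688322 0.23092111 0.09      ]
card side [[0.47544007 0.25937628 0.09      ]
 [0.44308634 0.1990311  0.09      ]] -118.1977349669266
base [ 0.56934896 -0.22938144  0.016     ] [(np.float64(-123.9), np.float64(0.096)), (np.float64(-35.1), np.float64(0.087)), (np.float64(56.8), np.float64(0.094)), (np.float64(143.8), np.float64(0.086))]
base mask [ 0.5665328  -0.23376917  0.012     ] [(np.float64(-33.1), np.float64(0.087)), (np.float64(-123.3), np.float64(0.097)), (np.float64(146.3), np.float64(0.087)), (np.float64(57.0), np.float64(0.096))]
strip top [[ 0.5875015  -0.20381567  0.07      ]
 [ 0.55348914 -0.25323977  0.07      ]] -124.53472053457811
strip side [[ 0.59177062 -0.20961757  0.07      ]
 [ 0.55211249 -0.25840084  0.07      ]] -129.1092181673535
```

```bash
cat >> h.py <<'E'
from scipy.spatial.transform import Rotation as Ro
def to(*targets):
    "targets: x,y,z,yaw(deg), tool pointing down -> delta rows from the present pose"
    s=monitor.observe();R=Ro.from_euler("xyz",s["tool_rot"])
    print("now",round(s["time"],2),s["tool_pos"].round(4),np.degrees(s["tool_rot"]).round(2),"F",s["contact_force"].round(1),"open",round(s["opening"],4))
    for x,y,z,w in targets:
        d=R.inv().apply(np.array([x,y,z])-s["tool_pos"]);r=np.degrees((R.inv()*Ro.from_euler("xyz",[180,0,w],degrees=True)).as_rotvec())
        print((d*1000).round(1),"mm",r.round(2),"deg")
E
python3 - <<'E'
from h import *
to((.45,-.15,.227,64.5),(.4535,.23,.2,64.5))
P=(np.array([[462,380]])-[300,300])*76/300+[328,130]-.5
print(ray("side",P,.124))
print(ray("top",(np.array([[470,135]])-[300,0])*56/300+[360,200]-.5,.11))
E
```

```text
now 0.1 [ 0.1749 -0.4946  0.2261] [-1.7992e+02 -1.0000e-02  1.9470e+01] F [ 0.3  0.2 -1.1] open 0.0917
[ 374.2 -233.3   -0.5] mm [-7.000e-02 -4.000e-02 -4.503e+01] deg
[ 504.1 -590.3   27. ] mm [-7.000e-02 -4.000e-02 -4.503e+01] deg
[[ 0.57225419 -0.22164718  0.124     ]]
[[ 0.56384775 -0.21905085  0.11      ]]
```

move_arm(deltas=[{"x": 0.374,"y": -0.233,"z": 0,"wz": -45},{"x": 0.374,"y": -0.233,"z": 0,"wz": -45},{"x": 0.374,"y": -0.233,"z": 0,"wz": -45},{"x": 0.374,"y": -0.233,"z": 0,"wz": -45},{"x": 0.374,"y": -0.233,"z": 0,"wz": -45},{"x": 0.374,"y": -0.233,"z": 0,"wz": -45},{"x": 0.374,"y": -0.233,"z": 0,"wz": -45},{"x": 0.374,"y": -0.233,"z": 0,"wz": -45}], grip_force=25)

```text
schema error: expected keys x, y, z, wx, wy, wz, hand
```

```bash
python3 - <<'E'
from h import *
to((.4535,.23,.15,64.5))
E
```

```text
now 0.1 [ 0.1749 -0.4946  0.2261] [-1.7992e+02 -1.0000e-02  1.9470e+01] F [ 0.3  0.2 -1.1] open 0.0917
[ 504.1 -590.3   77. ] mm [-7.000e-02 -4.000e-02 -4.503e+01] deg
```

All keys are required in each row, so I'll fill them in.

move_arm(deltas=[{"x": 0.374,"y": -0.233,"z": 0,"wx": 0,"wy": 0,"wz": -45,"hand": 1},{"x": 0.374,"y": -0.233,"z": 0,"wx": 0,"wy": 0,"wz": -45,"hand": 1},{"x": 0.374,"y": -0.233,"z": 0,"wx": 0,"wy": 0,"wz": -45,"hand": 1},{"x": 0.374,"y": -0.233,"z": 0,"wx": 0,"wy": 0,"wz": -45,"hand": 1},{"x": 0.374,"y": -0.233,"z": 0,"wx": 0,"wy": 0,"wz": -45,"hand": 1},{"x": 0.374,"y": -0.233,"z": 0,"wx": 0,"wy": 0,"wz": -45,"hand": 1},{"x": 0.374,"y": -0.233,"z": 0,"wx": 0,"wy": 0,"wz": -45,"hand": 1},{"x": 0.374,"y": -0.233,"z": 0,"wx": 0,"wy": 0,"wz": -45,"hand": 1}], grip_force=25)

```text
time: 1.1
tool_pos: [0.4515, -0.1472, 0.2263]
tool_rot: [-3.141, -0.001, 1.131]
contact_force: [0.6, 0.5, 0.8]
opening: 0.0915
```

```bash
python3 - <<'E'
from h import *
to((.4535,.23,.15,64.5))
E
```

```text
now 1.1 [ 0.4515 -0.1472  0.2263] [-1.7997e+02 -4.0000e-02  6.4810e+01] F [0.6 0.5 0.8] open 0.0915
[ 342.1 -158.7   76.7] mm [-0.03 -0.04  0.31] deg
```

move_arm(deltas=[{"x": 0.342,"y": -0.159,"z": 0,"wx": 0,"wy": 0,"wz": 0,"hand": 1},{"x": 0.342,"y": -0.159,"z": 0.03,"wx": 0,"wy": 0,"wz": 0,"hand": 1},{"x": 0.342,"y": -0.159,"z": 0.077,"wx": 0,"wy": 0,"wz": 0,"hand": 1},{"x": 0.342,"y": -0.159,"z": 0.077,"wx": 0,"wy": 0,"wz": 0,"hand": 1},{"x": 0.342,"y": -0.159,"z": 0.077,"wx": 0,"wy": 0,"wz": 0,"hand": 1},{"x": 0.342,"y": -0.159,"z": 0.077,"wx": 0,"wy": 0,"wz": 0,"hand": 1},{"x": 0.342,"y": -0.159,"z": 0.077,"wx": 0,"wy": 0,"wz": 0,"hand": 1},{"x": 0.342,"y": -0.159,"z": 0.077,"wx": 0,"wy": 0,"wz": 0,"hand": 1}])

```text
time: 2.1
tool_pos: [0.4537, 0.226, 0.1493]
tool_rot: [-3.141, 0.001, 1.126]
contact_force: [0.1, 0.3, -0.1]
opening: 0.0919
```

```bash
python3 - <<'E'
from h import *
to((.4535,.23,.046,64))
T=viewer.read_camera("top");S=viewer.read_camera("side")
S=S[240:360,230:350];T=T[212:312,182:282]
cv2.imwrite("pics/a.png",np.hstack([cv2.resize(x,(400,400),interpolation=2) for x in(T,S)])[:,:,::-1])
E
```

```text
now 2.1 [0.4537 0.226  0.1493] [-1.7997e+02  8.0000e-02  6.4520e+01] F [ 0.1  0.3 -0.1] open 0.0919
[  3.7  -1.9 103.3] mm [-0.03  0.08  0.52] deg
```

View pics/a.png

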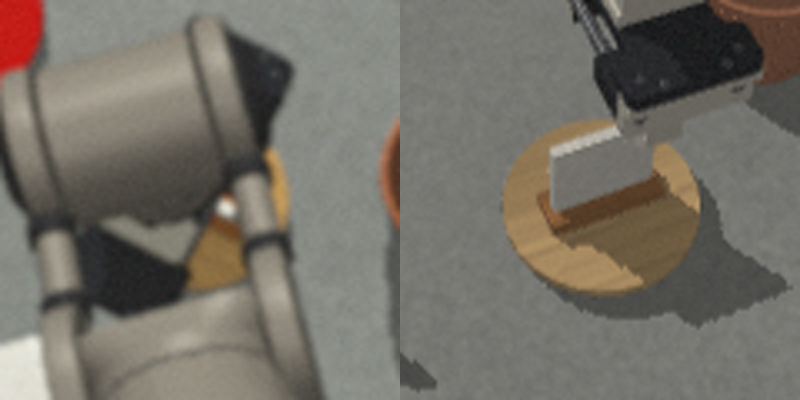

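The gripper straddles the card. Side view agrees with the measurement, so I descend and close.

move_arm(deltas=[{"x": 0.003,"y": -0.002,"z": 0.05,"wx": 0,"wy": 0,"wz": 0,"hand": 1},{"x": 0.003,"y": -0.002,"z": 0.08,"wx": 0,"wy": 0,"wz": 0,"hand": 1},{"x": 0.003,"y": -0.002,"z": 0.103,"wx": 0,"wy": 0,"wz": 0,"hand": 1},{"x": 0.003,"y": -0.002,"z": 0.103,"wx": 0,"wy": 0,"wz": 0,"hand": 1},{"x": 0.003,"y": -0.002,"z": 0.103,"wx": 0,"wy": 0,"wz": 0,"hand": 1}])

```text
time: 2.82
tool_pos: [0.4544, 0.2293, 0.0479]
tool_rot: [3.14, -0.001, 1.124]
contact_force: [-0.4, -0.9, 0.0]
opening: 0.0917
```

move_arm(deltas=[{"x": 0,"y": 0,"z": 0,"wx": 0,"wy": 0,"wz": 0,"hand": 0},{"x": 0,"y": 0,"z": 0,"wx": 0,"wy": 0,"wz": 0,"hand": 0},{"x": 0,"y": 0,"z": 0,"wx": 0,"wy": 0,"wz": 0,"hand": 0},{"x": 0,"y": 0,"z": 0,"wx": 0,"wy": 0,"wz": 0,"hand": 0},{"x": 0,"y": 0,"z": 0,"wx": 0,"wy": 0,"wz": 0,"hand": 0},{"x": 0,"y": 0,"z": 0,"wx": 0,"wy": 0,"wz": 0,"hand": 0},{"x": 0,"y": 0,"z": 0,"wx": 0,"wy": 0,"wz": 0,"hand": 0},{"x": 0,"y": 0,"z": 0,"wx": 0,"wy": 0,"wz": 0,"hand": 0}])

```text
time: 3.82
tool_pos: [0.4535, 0.23, 0.0467]
tool_rot: [3.141, 0.0, 1.125]
contact_force: [2.1, -2.1, 1.8]
opening: 0.0162
```

```bash
python3 - <<'E'
from h import *
to((.4535,.23,.166,64))
E
```

```text
now 3.83 [0.4535 0.23   0.0467] [179.99   0.    64.47] F [ 2.1 -2.1  1.8] open 0.0162
[   0.     0.  -119.3] mm [0.01 0.   0.47] deg
```

move_arm(deltas=[{"x": 0,"y": 0,"z": 0,"wx": 0,"wy": 0,"wz": 0,"hand": 0},{"x": 0,"y": 0,"z": 0,"wx": 0,"wy": 0,"wz": 0,"hand": 0},{"x": 0,"y": 0,"z": 0,"wx": 0,"wy": 0,"wz": 0,"hand": 0},{"x": 0,"y": 0,"z": 0,"wx": 0,"wy": 0,"wz": 0,"hand": 0}])

```text
time: 4.32
tool_pos: [0.4536, 0.23, 0.0467]
tool_rot: [3.141, -0.0, 1.125]
contact_force: [0.8, -1.2, -0.1]
opening: 0.008
```

move_arm(deltas=[{"x": 0,"y": 0,"z": -0.03,"wx": 0,"wy": 0,"wz": 0,"hand": 0},{"x": 0,"y": 0,"z": -0.06,"wx": 0,"wy": 0,"wz": 0,"hand": 0},{"x": 0,"y": 0,"z": -0.09,"wx": 0,"wy": 0,"wz": 0,"hand": 0},{"x": 0,"y": 0,"z": -0.115,"wx": 0,"wy": 0,"wz": 0,"hand": 0},{"x": 0,"y": 0,"z": -0.115,"wx": 0,"wy": 0,"wz": 0,"hand": 0}])

```text
time: 4.95
tool_pos: [0.4538, 0.2304, 0.1628]
tool_rot: [3.14, -0.002, 1.125]
contact_force: [-0.2, -0.1, -2.8]
opening: 0.0081
```

```bash
python3 - <<'E'
from h import *
S=viewer.read_camera("side")
orange=lambda h:(h[...,0]<25)&(h[...,1]>90)&(h[...,2]>90)
print(proj("side",[[.4535,.23,.13]]))
to((.4535,.23,.16,64.5),(.4705,.039,.16,64.5))
cv2.imwrite("pics/lift.png",cv2.resize(S[180:340,220:420],(800,640)[:2] and (750,600),interpolation=2)[:,:,::-1])
E
```

```text
[[292.60538375 269.41805741]]
now 5.0 [0.453  0.2301 0.1614] [-179.99    0.     64.48] F [-0.4  0.1 -2.1] open 0.0081
[0.1 0.5 1.4] mm [-0.01  0.   -0.02] deg
[-164.9   98.1    1.4] mm [-0.01  0.   -0.02] deg
```

View pics/lift.png

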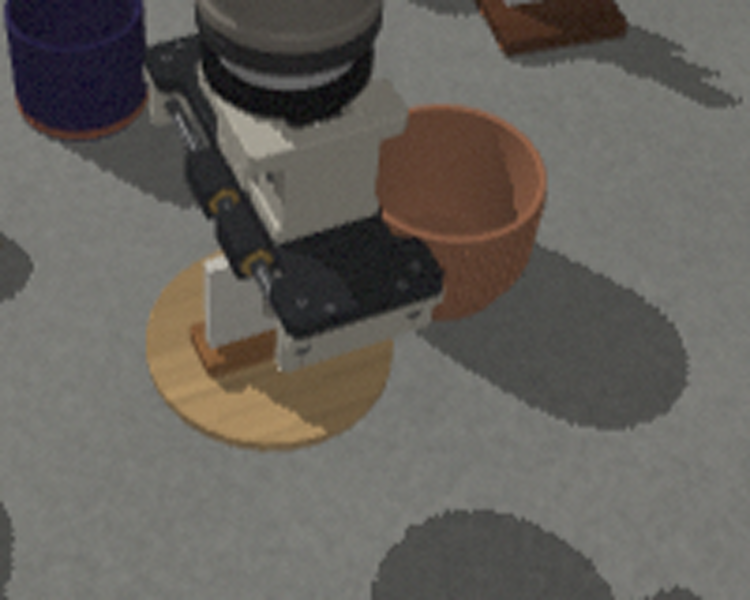

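Lifted level, gripped at 8 mm. Both cameras give the same cover-to-planter offset (+17, −192 mm), so the target TCP is (0.4705, 0.038).

move_arm(deltas=[{"x": -0.04,"y": 0.024,"z": 0,"wx": 0,"wy": 0,"wz": 0,"hand": 0},{"x": -0.08,"y": 0.048,"z": 0,"wx": 0,"wy": 0,"wz": 0,"hand": 0},{"x": -0.12,"y": 0.072,"z": 0,"wx": 0,"wy": 0,"wz": 0,"hand": 0},{"x": -0.15,"y": 0.09,"z": 0,"wx": 0,"wy": 0,"wz": 0,"hand": 0},{"x": -0.166,"y": 0.098,"z": 0,"wx": 0,"wy": 0,"wz": 0,"hand": 0},{"x": -0.166,"y": 0.098,"z": 0,"wx": 0,"wy": 0,"wz": 0,"hand": 0},{"x": -0.166,"y": 0.098,"z": 0,"wx": 0,"wy": 0,"wz": 0,"hand": 0},{"x": -0.166,"y": 0.098,"z": 0,"wx": 0,"wy": 0,"wz": 0,"hand": 0}])

```text
time: 6.0
tool_pos: [0.4699, 0.0388, 0.1613]
tool_rot: [-3.141, 0.0, 1.126]
contact_force: [-0.9, 0.5, -2.4]
opening: 0.008
```

```bash
python3 - <<'E'
from h import *
to((.4705,.038,.1337,64.5))
S=viewer.read_camera("side");cv2.imwrite("pics/over.png",cv2.resize(S[150:310,240:440],(750,600),interpolation=2)[:,:,::-1])
E
```

```text
now 6.0 [0.4699 0.0388 0.1613] [-1.7995e+02  1.0000e-02  6.4530e+01] F [-0.9  0.5 -2.4] open 0.008
[-0.5  0.9 27.6] mm [-0.05  0.01  0.03] deg
```

View pics/over.png

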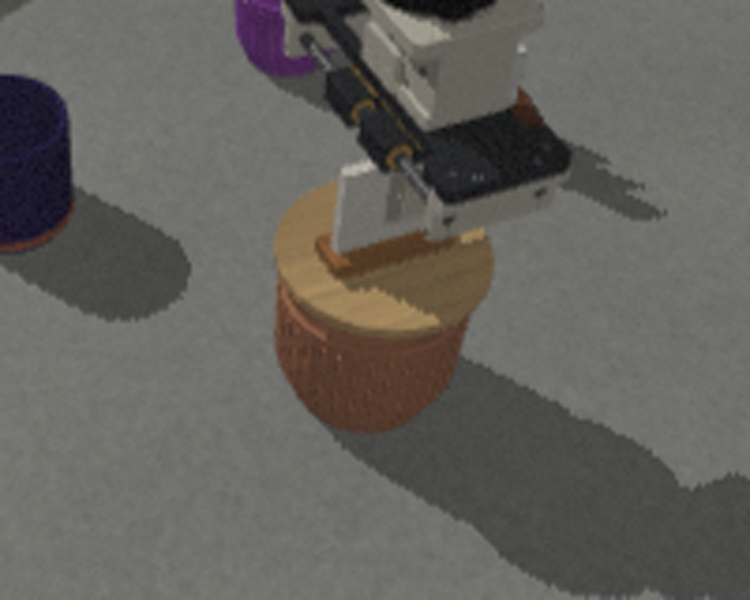

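The cover is above the planter and looks concentric. I lower it in small steps and watch the force.

move_arm(deltas=[{"x": -0.0005,"y": 0.001,"z": 0.008,"wx": 0,"wy": 0,"wz": 0,"hand": 0},{"x": -0.0005,"y": 0.001,"z": 0.014,"wx": 0,"wy": 0,"wz": 0,"hand": 0},{"x": -0.0005,"y": 0.001,"z": 0.02,"wx": 0,"wy": 0,"wz": 0,"hand": 0},{"x": -0.0005,"y": 0.001,"z": 0.024,"wx": 0,"wy": 0,"wz": 0,"hand": 0},{"x": -0.0005,"y": 0.001,"z": 0.026,"wx": 0,"wy": 0,"wz": 0,"hand": 0},{"x": -0.0005,"y": 0.001,"z": 0.027,"wx": 0,"wy": 0,"wz": 0,"hand": 0},{"x": -0.0005,"y": 0.001,"z": 0.027,"wx": 0,"wy": 0,"wz": 0,"hand": 0},{"x": -0.0005,"y": 0.001,"z": 0.027,"wx": 0,"wy": 0,"wz": 0,"hand": 0}])

```text
time: 7.05
tool_pos: [0.4711, 0.0371, 0.1348]
tool_rot: [3.141, -0.0, 1.125]
contact_force: [-0.2, -1.1, -2.4]
opening: 0.0079
```

move_arm(deltas=[{"x": 0,"y": 0,"z": 0.001,"wx": 0,"wy": 0,"wz": 0,"hand": 0},{"x": 0,"y": 0,"z": 0.0015,"wx": 0,"wy": 0,"wz": 0,"hand": 0},{"x": 0,"y": 0,"z": 0.0015,"wx": 0,"wy": 0,"wz": 0,"hand": 0},{"x": 0,"y": 0,"z": 0.0015,"wx": 0,"wy": 0,"wz": 0,"hand": 0}])

```text
time: 7.55
tool_pos: [0.4712, 0.0372, 0.1339]
tool_rot: [3.141, -0.0, 1.125]
contact_force: [-1.8, 2.3, 6.4]
opening: 0.0082
```

Contact came at TCP z 0.1339 against 0.1337 expected, so the cover is seated. I release and back off.

move_arm(deltas=[{"x": 0,"y": 0,"z": 0,"wx": 0,"wy": 0,"wz": 0,"hand": 0.2},{"x": 0,"y": 0,"z": 0,"wx": 0,"wy": 0,"wz": 0,"hand": 0.4},{"x": 0,"y": 0,"z": 0,"wx": 0,"wy": 0,"wz": 0,"hand": 0.6},{"x": 0,"y": 0,"z": 0,"wx": 0,"wy": 0,"wz": 0,"hand": 0.6},{"x": 0,"y": 0,"z": 0,"wx": 0,"wy": 0,"wz": 0,"hand": 0.6},{"x": 0,"y": 0,"z": 0,"wx": 0,"wy": 0,"wz": 0,"hand": 0.6}])

```text
time: 8.3
tool_pos: [0.471, 0.0371, 0.1332]
tool_rot: [3.142, 0.0, 1.125]
contact_force: [0.5, 0.2, 0.3]
opening: 0.0548
```

move_arm(deltas=[{"x": 0,"y": 0,"z": -0.03,"wx": 0,"wy": 0,"wz": 0,"hand": 0.6},{"x": 0,"y": 0,"z": -0.07,"wx": 0,"wy": 0,"wz": 0,"hand": 0.6},{"x": 0,"y": 0,"z": -0.12,"wx": 0,"wy": 0,"wz": 0,"hand": 0.6},{"x": 0,"y": 0,"z": -0.16,"wx": 0,"wy": 0,"wz": 0,"hand": 0.6},{"x": 0,"y": 0,"z": -0.16,"wx": 0,"wy": 0,"wz": 0,"hand": 0.6}])

```text
time: 8.93
tool_pos: [0.4723, 0.037, 0.2963]
tool_rot: [3.135, -0.002, 1.125]
contact_force: [-0.4, -0.4, -0.6]
opening: 0.0548
```

```bash
python3 - <<'E'
from h import *
S=viewer.read_camera("side");T=viewer.read_camera("top")
cv2.imwrite("pics/side1.png",S[:,:,::-1]);cv2.imwrite("pics/top1.png",T[:,:,::-1])
a=cv2.resize(S[170:290,280:400],(400,400),interpolation=2);b=cv2.resize(S[130:206,328:404],(400,400),interpolation=2)
cv2.imwrite("pics/b.png",np.hstack([a,b])[:,:,::-1])
to((.569,-.228,.28,56.5))
E
```

```text
now 9.03 [0.4707 0.0372 0.2928] [-1.7998e+02  1.0000e-02  6.4470e+01] F [-0.2 -0.  -0.3] open 0.0552
[-196.9  203.    12.7] mm [-0.01  0.01  7.97] deg
```

View pics/b.png

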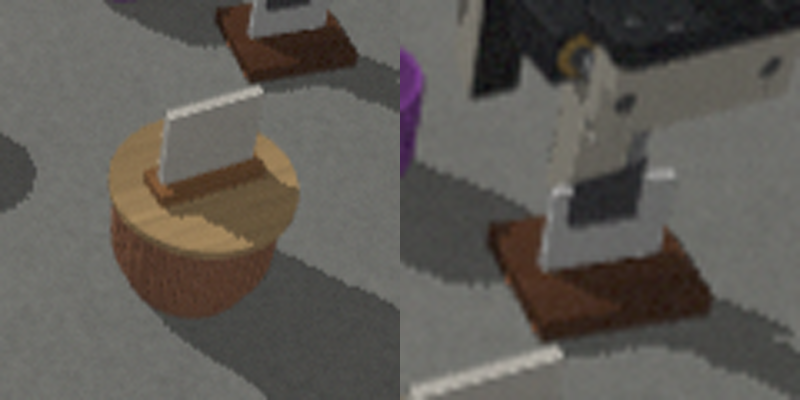

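Cover sits level on the rim. Now I check the clip pose hypothesis by projecting known points onto the first pictures.

```bash
python3 - <<'E'
from h import *
c=np.array([.570,-.230]);w=np.radians(56.5);Y=np.array([np.cos(w),np.sin(w)]);X=np.array([Y[1],-Y[0]])
pt=lambda x,y,z:[*(c+X*x+Y*y),z]
g=[]
for n,o,k in(("top",(360,200),56),("side",(328,130),76)):
    im=cv2.imread(f"pics/{n}0.png")[o[1]:o[1]+k,o[0]:o[0]+k];s=400/k
    im=cv2.resize(im,(400,400),interpolation=2)
    def poly(P,col):
        q=((proj(n,P)-o+.5)*s*8).astype(np.int32);cv2.polylines(im,[q],True,col,1,cv2.LINE_AA,3)
    poly([pt(.045*a,.05*b,.016) for a,b in((1,1),(1,-1),(-1,-1),(-1,1))],(0,255,255))
    poly([pt(.004*a,.035*b,.07) for a,b in((1,1),(1,-1),(-1,-1),(-1,1))],(0,255,0))
    for a in(-1,1): poly([pt(.0185*a,.014,.124),pt(.0185*a,-.014,.124)],(0,0,255))
    g.append(im)
cv2.imwrite("pics/ov.png",np.hstack(g))
T=cv2.imread("pics/top0.png")[:,:,::-1].copy();pur=lambda h:(h[...,0]>125)&(h[...,0]<165)&(h[...,1]>100)
H=cv2.convexHull(blob(T,pur,(382,170),25))[:,0];print("purple",circ(ray("top",H,.075)))
E
```

```text
purple (array([ 0.72761556, -0.20504285]), np.float64(0.046323284456077876))
```

View pics/ov.png

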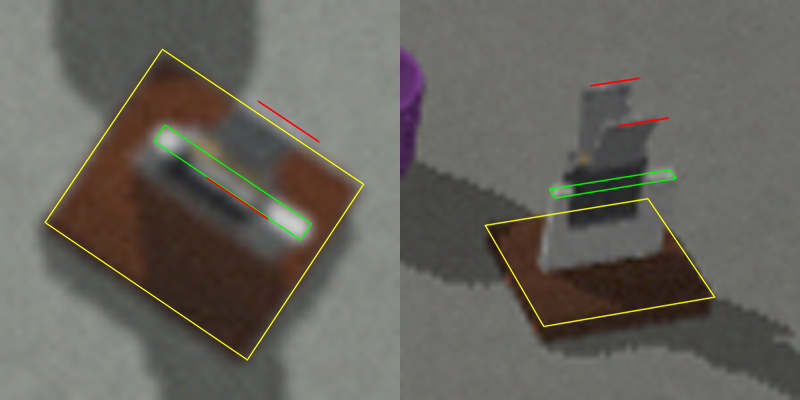

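Strip and base fit (0.570, −0.230), yaw 56.5°. The drawn tails are off, so the clip seems to sit a few mm along +y of the strip. One larger overlay with that offset will settle it.

```bash
python3 - <<'E'
from h import *
c=np.array([.570,-.230]);w=np.radians(56.5);Y=np.array([np.cos(w),np.sin(w)]);X=np.array([Y[1],-Y[0]])
pt=lambda x,y,z:[*(c+X*x+Y*y),z]
g=[]
for n,o,k in(("top",(374,212),36),("side",(344,138),44)):
    im=cv2.imread(f"pics/{n}0.png")[o[1]:o[1]+k,o[0]:o[0]+k];s=400/k
    im=cv2.convertScaleAbs(cv2.resize(im,(400,400),interpolation=cv2.INTER_CUBIC),alpha=1.5)
    im0=im.copy()
    def poly(P,col):
        q=((proj(n,P)-o+.5)*s*8).astype(np.int32);cv2.polylines(im,[q],True,col,1,cv2.LINE_AA,3)
    y=.005
    for a,col in((-1,(0,0,255)),(1,(255,255,0))):
        poly([pt(.0185*a,y+.014,.124),pt(.0185*a,y-.014,.124),pt(.0085*a,y-.014,.09),pt(.0085*a,y+.014,.09)],col)
    poly([pt(-.007,y+.02,.048),pt(-.007,y-.02,.048),pt(-.007,y-.02,.084),pt(-.007,y+.02,.084)],(0,255,255))
    g.append(np.vstack([im0[:300] if 0 else cv2.resize(im0,(300,300)),cv2.resize(im,(300,300))]))
cv2.imwrite("pics/ov2.png",np.hstack(g))
E
```

```text
(no output)
```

View pics/ov2.png

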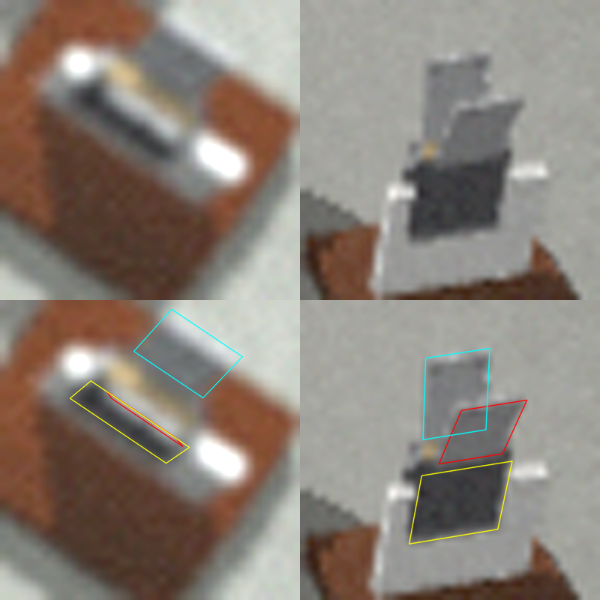

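With +5 mm the jaw and tails fit in both views, with a mm or two more remaining. I take clip centre ≈ (0.573, −0.225), yaw 56.5°.

```bash
python3 - <<'E'
from h import *
to((.573,-.225,.25,56.5))
E
```

```text
now 9.03 [0.4707 0.0372 0.2928] [-1.7998e+02  1.0000e-02  6.4470e+01] F [-0.2 -0.  -0.3] open 0.0552
[-192.5  205.3   42.7] mm [-0.01  0.01  7.97] deg
```

move_arm(deltas=[{"x": -0.0385,"y": 0.041,"z": 0,"wx": 0,"wy": 0,"wz": 4,"hand": 0.8},{"x": -0.077,"y": 0.082,"z": 0,"wx": 0,"wy": 0,"wz": 8,"hand": 0.8},{"x": -0.115,"y": 0.123,"z": 0.02,"wx": 0,"wy": 0,"wz": 8,"hand": 0.8},{"x": -0.154,"y": 0.164,"z": 0.043,"wx": 0,"wy": 0,"wz": 8,"hand": 0.8},{"x": -0.1925,"y": 0.2055,"z": 0.043,"wx": 0,"wy": 0,"wz": 8,"hand": 0.8},{"x": -0.1925,"y": 0.2055,"z": 0.043,"wx": 0,"wy": 0,"wz": 8,"hand": 0.8},{"x": -0.1925,"y": 0.2055,"z": 0.043,"wx": 0,"wy": 0,"wz": 8,"hand": 0.8},{"x": -0.1925,"y": 0.2055,"z": 0.043,"wx": 0,"wy": 0,"wz": 8,"hand": 0.8}], grip_force=15)

```text
time: 10.02
tool_pos: [0.5731, -0.2237, 0.2501]
tool_rot: [-3.141, -0.0, 0.987]
contact_force: [0.1, 0.3, 0.4]
opening: 0.0738
```

```bash
python3 - <<'E'
from h import *
to((.573,-.225,.097,56.5))
E
```

```text
now 10.03 [ 0.5731 -0.2237  0.2501] [-1.7996e+02 -1.0000e-02  5.6550e+01] F [0.1 0.3 0.4] open 0.0738
[ -1.2   0.7 153.1] mm [-0.04 -0.01  0.05] deg
```

move_arm(deltas=[{"x": -0.0005,"y": 0.0005,"z": 0.05,"wx": 0,"wy": 0,"wz": 0,"hand": 0.8},{"x": -0.0005,"y": 0.0005,"z": 0.1,"wx": 0,"wy": 0,"wz": 0,"hand": 0.8},{"x": -0.0005,"y": 0.0005,"z": 0.13,"wx": 0,"wy": 0,"wz": 0,"hand": 0.8},{"x": -0.0005,"y": 0.0005,"z": 0.153,"wx": 0,"wy": 0,"wz": 0,"hand": 0.8},{"x": -0.0005,"y": 0.0005,"z": 0.153,"wx": 0,"wy": 0,"wz": 0,"hand": 0.6},{"x": -0.0005,"y": 0.0005,"z": 0.153,"wx": 0,"wy": 0,"wz": 0,"hand": 0.5},{"x": -0.0005,"y": 0.0005,"z": 0.153,"wx": 0,"wy": 0,"wz": 0,"hand": 0.45}])

```text
time: 10.9
tool_pos: [0.5743, -0.2259, 0.0988]
tool_rot: [3.139, -0.0, 0.986]
contact_force: [0.1, -0.7, 0.6]
opening: 0.0479
```

```bash
python3 - <<'E'
from h import *
to((.573,-.225,.097,56.5))
S=viewer.read_camera("side");cv2.imwrite("pics/g.png",cv2.resize(S[110:206,316:412],(600,600),interpolation=2)[:,:,::-1])
E
```

```text
now 10.9 [ 0.5743 -0.2259  0.0988] [ 1.7984e+02 -1.0000e-02  5.6500e+01] F [ 0.1 -0.7  0.6] open 0.0479
[ 0.  -1.6  1.8] mm [ 0.16 -0.01 -0.  ] deg
```

View pics/g.png

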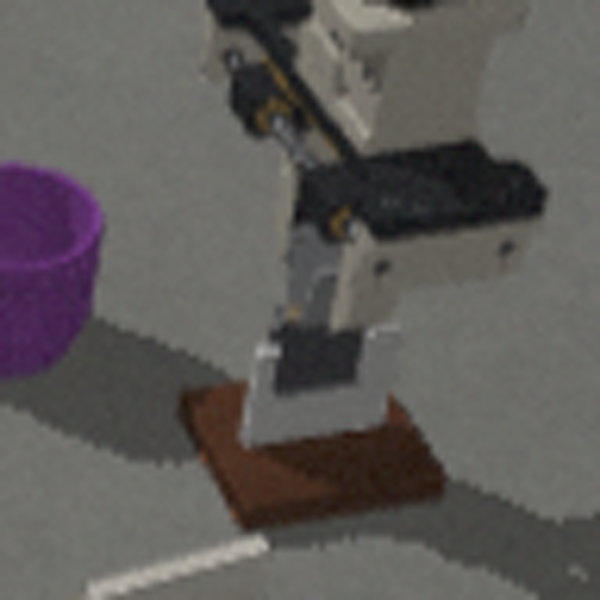

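```bash
python3 - <<'E'
from h import *
w=np.radians(56.5);Y=np.array([np.cos(w),np.sin(w)]);X=np.array([Y[1],-Y[0]])
t=np.array([.5743,-.2259])
for q,z in(([[275,395],[355,383]],.048),([[278,335],[362,330]],.082)):
    P=ray("side",np.array(q)/6.25+[316,110]-.5,z)[:,:2]-t;print("jaw edge rel TCP: X",(P@X*1000).round(1),"Y",(P@Y*1000).round(1))
# known-position check: finger lower end of the near finger seen at about (333..385,330)
P=ray("side",np.array([[333,322],[362,332]])/6.25+[316,110]-.5,.0988)[:,:2]-t;print("finger X",(P@X*1000).round(1),"Y",(P@Y*1000).round(1))
E
```

```text
jaw edge rel TCP: X [-6.1 -6.9] Y [ 18.2 -20.9]
jaw edge rel TCP: X [ -4.5 -10.4] Y [ 21.3 -16.8]
finger X [-21.6 -31.5] Y [ 4.9 -4.6]
```

Rays place the jaw's lower edge at X −6.5 mm (−7 expected) and Y −1 mm relative to the TCP, so the fingers are centred. I squeeze.

move_arm(deltas=[{"x": 0,"y": 0,"z": 0,"wx": 0,"wy": 0,"wz": 0,"hand": 0.4},{"x": 0,"y": 0,"z": 0,"wx": 0,"wy": 0,"wz": 0,"hand": 0.35},{"x": 0,"y": 0,"z": 0,"wx": 0,"wy": 0,"wz": 0,"hand": 0.3},{"x": 0,"y": 0,"z": 0,"wx": 0,"wy": 0,"wz": 0,"hand": 0.25},{"x": 0,"y": 0,"z": 0,"wx": 0,"wy": 0,"wz": 0,"hand": 0.25}])

```text
time: 11.58
tool_pos: [0.5734, -0.2258, 0.097]
tool_rot: [-3.141, 0.0, 0.986]
contact_force: [0.5, -0.9, -0.9]
opening: 0.0234
```

move_arm(deltas=[{"x": 0,"y": 0,"z": 0,"wx": 0,"wy": 0,"wz": 0,"hand": 0.15},{"x": 0,"y": 0,"z": 0,"wx": 0,"wy": 0,"wz": 0,"hand": 0.1},{"x": 0,"y": 0,"z": 0,"wx": 0,"wy": 0,"wz": 0,"hand": 0.05},{"x": 0,"y": 0,"z": 0,"wx": 0,"wy": 0,"wz": 0,"hand": 0},{"x": 0,"y": 0,"z": 0,"wx": 0,"wy": 0,"wz": 0,"hand": 0},{"x": 0,"y": 0,"z": 0,"wx": 0,"wy": 0,"wz": 0,"hand": 0},{"x": 0,"y": 0,"z": 0,"wx": 0,"wy": 0,"wz": 0,"hand": 0}])

```text
time: 12.45
tool_pos: [0.5736, -0.2258, 0.0972]
tool_rot: [3.142, 0.0, 0.986]
contact_force: [-0.9, -0.5, -0.9]
opening: 0.0136
```

Opening stopped at 13.6 mm, so the clip is at its stop. I lift it straight up.

move_arm(deltas=[{"x": 0,"y": 0,"z": -0.015,"wx": 0,"wy": 0,"wz": 0,"hand": 0},{"x": 0,"y": 0,"z": -0.035,"wx": 0,"wy": 0,"wz": 0,"hand": 0},{"x": 0,"y": 0,"z": -0.065,"wx": 0,"wy": 0,"wz": 0,"hand": 0},{"x": 0,"y": 0,"z": -0.1,"wx": 0,"wy": 0,"wz": 0,"hand": 0},{"x": 0,"y": 0,"z": -0.14,"wx": 0,"wy": 0,"wz": 0,"hand": 0},{"x": 0,"y": 0,"z": -0.175,"wx": 0,"wy": 0,"wz": 0,"hand": 0},{"x": 0,"y": 0,"z": -0.183,"wx": 0,"wy": 0,"wz": 0,"hand": 0},{"x": 0,"y": 0,"z": -0.183,"wx": 0,"wy": 0,"wz": 0,"hand": 0}])

```text
time: 13.45
tool_pos: [0.5734, -0.2258, 0.2801]
tool_rot: [3.141, 0.0, 0.986]
contact_force: [0.6, 0.5, -1.2]
opening: 0.0132
```

```bash
python3 - <<'E'
from h import *
to((.4711,.0372,.28,64.46))
E
```

```text
now 13.45 [ 0.5734 -0.2258  0.2801] [179.99   0.    56.47] F [ 0.6  0.5 -1.2] open 0.0132
[ 1.627e+02 -2.305e+02  1.000e-01] mm [ 0.01  0.   -7.99] deg
```

move_arm(deltas=[{"x": 0.027,"y": -0.0384,"z": 0,"wx": 0,"wy": 0,"wz": -2,"hand": 0},{"x": 0.054,"y": -0.0768,"z": 0,"wx": 0,"wy": 0,"wz": -4,"hand": 0},{"x": 0.081,"y": -0.115,"z": 0,"wx": 0,"wy": 0,"wz": -6,"hand": 0},{"x": 0.108,"y": -0.1535,"z": 0,"wx": 0,"wy": 0,"wz": -8,"hand": 0},{"x": 0.136,"y": -0.192,"z": 0,"wx": 0,"wy": 0,"wz": -8,"hand": 0},{"x": 0.155,"y": -0.22,"z": 0,"wx": 0,"wy": 0,"wz": -8,"hand": 0},{"x": 0.1627,"y": -0.2305,"z": 0,"wx": 0,"wy": 0,"wz": -8,"hand": 0},{"x": 0.1627,"y": -0.2305,"z": 0,"wx": 0,"wy": 0,"wz": -8,"hand": 0}])

```text
time: 14.45
tool_pos: [0.471, 0.0373, 0.2794]
tool_rot: [-3.14, 0.001, 1.126]
contact_force: [-0.2, -0.9, 0.3]
opening: 0.0133
```

move_arm(deltas=[{"x": 0,"y": 0,"z": 0,"wx": 0,"wy": 0,"wz": 0,"hand": 0},{"x": 0,"y": 0,"z": 0,"wx": 0,"wy": 0,"wz": 0,"hand": 0}])

```text
time: 14.7
tool_pos: [0.4716, 0.0362, 0.2799]
tool_rot: [-3.141, 0.0, 1.124]
contact_force: [0.4, 0.4, -0.4]
opening: 0.0134
```

```bash
python3 - <<'E'
from h import *
to((.4711,.0372,.209,64.46))
S=viewer.read_camera("side");cv2.imwrite("pics/f.png",cv2.resize(S[150:260,290:400],(600,600),interpolation=2)[:,:,::-1])
E
```

```text
now 14.7 [0.4716 0.0362 0.2799] [-1.7999e+02  2.0000e-02  6.4390e+01] F [ 0.4  0.4 -0.4] open 0.0134
[ 0.7 -0.9 70.9] mm [-0.01  0.02 -0.07] deg
```

View pics/f.png

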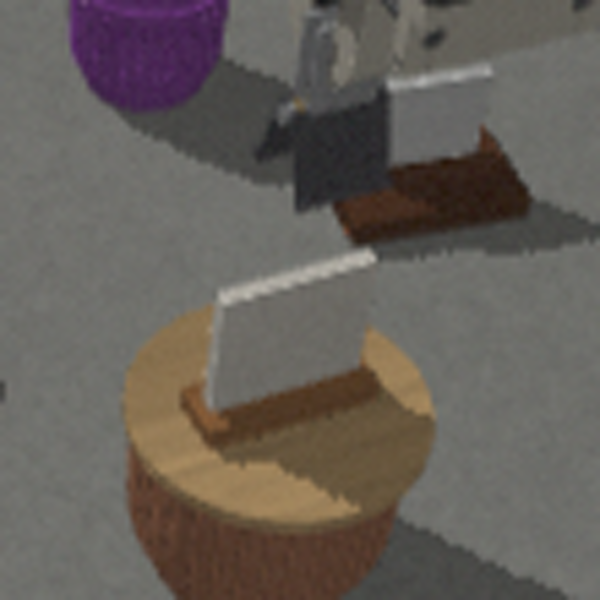

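The clip is held wide open above the card; front jaw bottom at (297,212)–(388,185), card top edge (220,297)–(376,256). I check both against the TCP.

```bash
python3 - <<'E'
from h import *
w=np.radians(64.4);Y=np.array([np.cos(w),np.sin(w)]);X=np.array([Y[1],-Y[0]]);t=np.array([.4716,.0362])
f=lambda q,z:ray("side",np.array(q)*110/600+[290,150]-.5,z)[:,:2]-t
for nm,q,z in(("jaw",[[297,212],[388,185]],.233),("card",[[220,297],[376,256]],.177)):
    P=f(q,z);print(nm,"X",(P@X*1000).round(1),"Y",(P@Y*1000).round(1),"mean",(P@X).mean(),(P@Y).mean())
E
```

```text
jaw X [-20.8 -20. ] Y [ 21.8 -17.4] mean -0.020412749646821007 0.0022317723223524103
card X [-0.4 -2.4] Y [ 38.  -31.3] mean -0.00140809362500832 0.0033642987478091184
```

Jaw is about 1 mm from mid-card along y and the card lies centred between the jaws. I lower the last 71 mm gently.

move_arm(deltas=[{"x": 0.0005,"y": -0.0005,"z": 0.02,"wx": 0,"wy": 0,"wz": 0,"hand": 0},{"x": 0.0005,"y": -0.0005,"z": 0.035,"wx": 0,"wy": 0,"wz": 0,"hand": 0},{"x": 0.0005,"y": -0.0005,"z": 0.048,"wx": 0,"wy": 0,"wz": 0,"hand": 0},{"x": 0.0005,"y": -0.0005,"z": 0.058,"wx": 0,"wy": 0,"wz": 0,"hand": 0},{"x": 0.0005,"y": -0.0005,"z": 0.066,"wx": 0,"wy": 0,"wz": 0,"hand": 0},{"x": 0.0005,"y": -0.0005,"z": 0.071,"wx": 0,"wy": 0,"wz": 0,"hand": 0},{"x": 0.0005,"y": -0.0005,"z": 0.071,"wx": 0,"wy": 0,"wz": 0,"hand": 0},{"x": 0.0005,"y": -0.0005,"z": 0.071,"wx": 0,"wy": 0,"wz": 0,"hand": 0}])

```text
time: 15.75
tool_pos: [0.4713, 0.0378, 0.2095]
tool_rot: [3.141, -0.0, 1.125]
contact_force: [-0.7, -0.4, 0.0]
opening: 0.0136
```

move_arm(deltas=[{"x": 0,"y": 0,"z": 0,"wx": 0,"wy": 0,"wz": 0,"hand": 0},{"x": 0,"y": 0,"z": 0,"wx": 0,"wy": 0,"wz": 0,"hand": 0},{"x": 0,"y": 0,"z": 0,"wx": 0,"wy": 0,"wz": 0,"hand": 0},{"x": 0,"y": 0,"z": 0,"wx": 0,"wy": 0,"wz": 0,"hand": 0}])

```text
time: 16.25
tool_pos: [0.4711, 0.0378, 0.2092]
tool_rot: [3.142, 0.0, 1.125]
contact_force: [0.5, -0.9, -0.2]
opening: 0.0136
```

```bash
python3 - <<'E'
from h import *
to((.4711,.0372,.209,64.46))
S=viewer.read_camera("side");cv2.imwrite("pics/end.png",cv2.resize(S[170:270,290:390],(600,600),interpolation=2)[:,:,::-1])
E
```

```text
now 16.25 [0.4711 0.0378 0.2092] [179.99   0.    64.47] F [ 0.5 -0.9 -0.2] open 0.0136
[-0.5  0.3  0.2] mm [0.01 0.   0.01] deg
```

View pics/end.png

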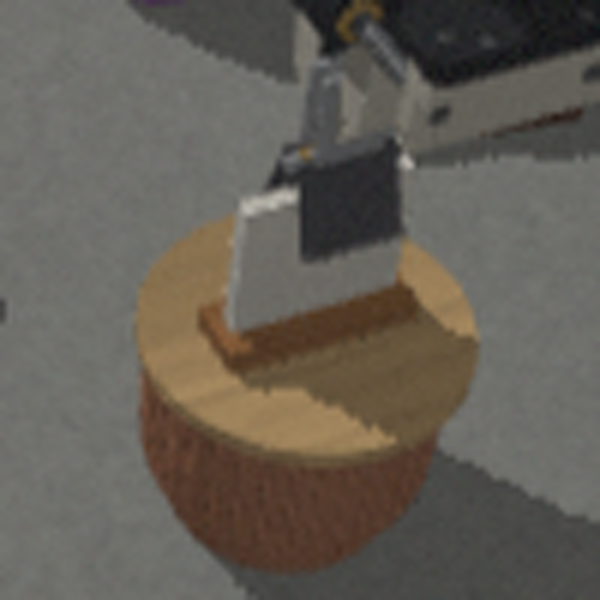

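```bash
python3 - <<'E'
from h import *
w=np.radians(64.46);Y=np.array([np.cos(w),np.sin(w)]);X=np.array([Y[1],-Y[0]]);t=np.array([.4711,.0378])
f=lambda q,z:ray("side",np.array(q)/6+[290,170]-.5,z)[:,:2]-t
for nm,q,z in(("jaw",[[303,260],[402,238]],.162),("card",[[240,205],[409,160]],.177)):
    P=f(q,z);print(nm,"X",(P@X*1000).round(1),"Y",(P@Y*1000).round(1),"mean",(P@X).mean().round(4),(P@Y).mean().round(4))
E
```

```text
jaw X [-18.9 -22.2] Y [ 20.7 -18. ] mean -0.0206 0.0014
card X [1.8 0.1] Y [ 37.1 -31.4] mean 0.001 0.0028
```

All within margins: offset along the card is about 1.4 mm, the card is centred to about 1 mm, and the contact force is noise. Handing in.

```bash
python3 -c "
from cell import robot
print(robot.hand_in())"
```

```text
the job is handed in; nothing more can be done
None
```

The job is handed in. The cover is seated on the larger ribbed planter and released, and the clip is held open astride the middle of the card's top edge. Handing in gave no verdict.

- **Cover:** it touched the rim at a tool height of 133.9 mm, against 133.7 mm expected. In the side view it sits level and centred on the planter.
- **Clip:** I squeezed it to its stop (13.6 mm over the tails, 14 mm expected) and lifted it straight off its stand.
- **Last checks:**
  - Along the card, the clip is about 1.4 mm from the middle.
  - Across it, the card is centred between the jaws to about 1 mm.
  - By geometry, the jaw tips should be about 14 mm below the card's top edge.
  - The tool is square to the card, and the force reading is at noise level.
- **Disagreements:** the front jaw's lower edge measured 20–21 mm out from centre, against about 18 mm expected. The side and top cameras differed by about 3 mm in absolute position, though they agreed on the distance between cover and planter.
- **Not checked:** I only saw the final pose from the side, so the rear jaw's clearance comes from the clip's symmetry. I didn't measure the other pots or the tape roll again, but the arm kept clear of them.

It took about 16 s of the 61 s allowed, with 11 pictures viewed.

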